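# Eject one pendant blank and nudge it into the lane

## Robot

A 6-joint arm with a two-finger parallel gripper is mounted at the origin on the work surface; the furniture and walls round the work are solid. World frame = base frame: x ahead of the robot, y to its left, z up, the work surface at z = 0. Lengths are in m, angles in rad, forces in N, time in s.
With the tool pointing down it reaches from about 0.35 to 0.975 m from the base axis. Payload 4.9 kg.
Tool frame: the origin (TCP) lies at the very end of the fingers, on their centre line; the grasp point (between the pads) lies 19 mm behind it (manip.hold_point_z is the distance from the TCP to the grasp point, in m); z points along the fingers, x is the direction in which the jaws open and shut, and the axes are right-handed (so a half turn about z gives the same grasp; the last joint's range is limited). The gripper opens to 85 mm and grips with 20 to 120 N. Pads are 22 mm wide; open, the fingers measure 114 mm over their backs; the gripper's body (76 mm by 85 mm) begins 54 mm behind the grasp point. The pads swing forward as they close: fully open they stand 13 mm farther back than shut.
Start: joints at [1.011, 0.053, 1.613, -0, 1.476, -0.119], TCP at [0.267, 0.565, 0.209] pointing down, gripper open.
Joint ranges: [-3.01, 3.01], [-1.01, 2.22], [0.06, 2.58], [-1.02, 4.17], [0.09, 2.62], [-3.14, 3.14]. Speed limits (rad/s): [2.57, 2.57, 3.14, 3.14, 3.14, 3.14].

## Interface

Orientations are given as a unit quaternion [w, x, y, z].
In Python, from plant import manip gives the robot as it stands.
- The arm moves only by the shell command python3 -m handwheel 'ROWS' [OPENING]. ROWS is JSON, a list of rows, each an object of numbers: "dx", "dy", "dz": the shift along the tool's x, y, z in m; "ax", "ay", "az": the turn, a rotation vector about the tool's x, y, z in rad. In form: [{"dx": .., "dy": .., "dz": .., "ax": .., "ay": .., "az": ..}, ...]. A call has 1 to 5 rows; each row is the pose to reach, as a shift and turn from the pose commanded when the call began, along the tool's axes at that moment; what a row does not reach only later rows make up. A row lasts 1/8 s, in which the tool goes at most 62.5 mm and 10.7 degrees, less where a joint would pass 70% of its speed; a pose out of reach is approached as far as the arm can. A call with a gripper value outside its range is refused whole. OPENING is the closure in counts, from 0 (fully open) to 255 (shut), set as the call begins (- or left out, the last holds). The fingers move at their own pace and stop on an object; the grip force is fixed at half the most. Time passes only in rows, so rows that repeat a pose let the fingers close. It gives the time, the measured TCP pose, the force and the opening at its end, in the units of the state.
- manip.state(): the state, without advancing time (a new reading comes with each control period).
- manip.grab_frame(name): name is "scene" or "top" or "wrist"; returns a dict with "image" (480x640x3 uint8, blue, green, red), "z_map" (480x640 float32, m along the optical axis (not along the pixel's ray), 0 where there is no reading), "K" (3x3 intrinsics, pixels), "xyz" and "rotation" of the camera in the world. Camera axes: x right, y up, looking along -z (the intrinsics and any distortion apply to the point x, -y, -z); pixel columns grow to the right and rows downward; lengths in m; the calibration is good to about 2 mm. A picture is of the moment at which its call begins.
- manip.job_done(): hands the job in, once; it reports no verdict.
The state is a dict: "time": time; "joint_pos": joint angles; "joint_vel": joint speeds; "joint_efforts": joint torques, N m; "tool_pos": TCP position; "tool_rot": TCP orientation; "contact_force": force on the tool from outside, world axes, zero at the start; "ft_torque": the same for the moment, N m; "gripper_width": opening from 0.0 (shut) to 1.0 (fully open).
Only numpy, scipy, OpenCV 4.12 (cv2) and the standard library are available. Lean on these libraries where they do the work, as an engineer would, in place of code of your own. Each camera call takes 0.05 s, during which the arm holds its last target.

## Task

Press the plunger of the blank dispenser all the way down once and let it come back up, so that a single round wooden blank slides out onto the board. Then, with a fingertip, push that blank sideways along the board until it lies wholly between the two low metal rails. Pick nothing up, leave the other blanks in the dispenser, and do not disturb the white jar, the thread spool or the bead bracelet.

Things in the scene. Friction and masses are not known exactly. Their poses are not given: they have to be found in the camera images.
- dispenser: Fixed plywood board, x -85 to +67 mm, 290 mm along y, top face at z = 8 mm, with a rim 10 mm high on each short end (inner faces at y = +-140 mm). Origin: on the table under the axis of the stack of blanks. Round it a clear magazine, 40 mm square, top at z = 48 mm, open at the foot of its -x side; behind that a grey housing (x 17 to 65 mm, 52 mm wide, top at z = 52 mm) that carries the plunger.
- landing (a point): Where the ejected blank comes to lie after a slow stroke, within about 5 mm (a fast stroke may throw it some 15 mm farther to -x): a point on the board's top face, 44.5 mm in front (-x) of the dispenser's origin and 24 mm in front of the magazine's face.
- plunger_top (a point): Centre of the flat top of the plunger's round black cap (28 mm across), 80 mm above the table when up; it moves with the plunger.
- plunger (a joint): Plunger travel: 0 up, 0.020 m fully down on a hard stop. It is sprung: about 2 N to start, 5 N at the bottom, a little more when fast. A full stroke drives a hidden blade that pushes the lowest blank out to -x; the stack drops when the plunger is back up, and another stroke would eject another blank.
- blank_0: Lowest wooden blank in the stack, the one that is ejected: a plain dark wooden disc 32 mm across, 8 mm thick, about 15 g. Origin: centre of its underside; z is its axis.
- blank_1: Second blank of the stack, the same disc. It and those above must stay in the magazine.
- blank_2: Third blank of the stack, the same disc.
- blank_3: Top blank of the stack, the same disc.
- lane: Fixed pair of aluminium rails on the board, 10 mm high, 68 mm long along y, 56 mm apart inside; the outer end meets the board's end rim, which stops a blank. Origin: on the board's top face midway between the rails; axes as the dispenser's. It is 105 mm to the left (+y) or right (-y) of the landing point, straight across the board, differing from run to run; the jar is on the other side.
- jar: Low round white jar, about 45 mm across and 17 mm high (treat it as 52 mm by 24 mm: it is met slightly outside its visible wall), loose on the board, on the other side of the landing point from the lane (centre 105 mm from it). Origin: centre of its underside. Leave it.
- spool: Standing spool of blue thread, 51 mm across, 60 mm high, loose on the table to the left of the board. Origin: centre of its underside. Leave it.
- beads: Bead bracelet, ring 68 mm across, 10 mm high, loose on the table to the right of the board. Origin: centre of its underside. Leave it.

How it is judged:
By the outcome, as a careful person would: the job done as asked, in the order asked, and still so for the second after the job is handed in, with the robot touching nothing.
It also fails if it takes over 40 s, if anything falls off the work surface, if the arm or the gripper's body presses on something with over 40 N, if the wrist force passes 120 N, or if a joint passes its speed limit or range.

## Working session

There is one attempt and no reset: what is moved stays moved. The work goes in short steps, Python scripts to look and compute and a shell command to move; the robot and the scene stay as the last step left them, time stands still between calls to the robot, and variables do not carry over. Pictures are saved under pics/ and viewed, and the job is handed in when it is done.

```bash
mkdir -p pics; ls; python3 - <<'E'
from plant import manip
import cv2, numpy as np
print(manip.state())
for n in ["scene","top","wrist"]:
    f=manip.grab_frame(n); cv2.imwrite(f"pics/{n}_0.png",f["image"]); np.savez(f"/tmp/{n}_0.npz",**{k:f[k] for k in f})
    print(n,f["K"].tolist(),f["xyz"],np.round(f["rotation"],4).tolist(), f.keys())
E
```

```text
pics
{'time': 0.0, 'joint_pos': array([ 1.01099826e+00,  5.33564345e-02,  1.61429714e+00,  2.23533247e-05,
        1.47598073e+00, -1.18979663e-01]), 'joint_vel': array([ 0.00239991, -0.00016415, -0.00114761,  0.00144654, -0.00048467,
        0.0024897 ]), 'joint_efforts': array([ 4.38031439e-04, -3.93690491e+01, -3.70175207e+01, -8.25811594e-05,
        7.19795848e-03,  1.47095068e-05]), 'tool_pos': array([0.26630161, 0.56469334, 0.20736144]), 'tool_rot': array([ 4.30314049e-04,  8.44594643e-01,  5.35405311e-01, -9.25760969e-04]), 'contact_force': array([ 0.31460413, -0.66683537, -0.50915547]), 'ft_torque': array([-0.01687253,  0.01839491,  0.02096428]), 'gripper_width': 0.9976874100574483}
scene [[612.9175215772052, 0.0, 325.0488668023204], [0.0, 612.9175215772052, 245.41237150076708], [0.0, 0.0, 1.0]] [-0.14505431 -0.78384053  1.13345228] [0.8837, 0.3487, -0.1153, -0.2903] dict_keys(['image', 'z_map', 'K', 'xyz', 'rotation'])
top [[578.5218648437733, 0.0, 315.2775258471574], [0.0, 578.5218648437733, 241.62935071732107], [0.0, 0.0, 1.0]] [ 0.33071886 -0.01973829  1.37210628] [0.7086, 0.0373, -0.0351, -0.7037] dict_keys(['image', 'z_map', 'K', 'xyz', 'rotation'])
wrist [[390.84839703721696, 0.0, 319.83350934639657], [0.0, 390.84839703721696, 238.5524642773874], [0.0, 0.0, 1.0]] [0.19718666 0.59668452 0.37257196] [0.8346, -0.1279, -0.0805, 0.5298] dict_keys(['image', 'z_map', 'K', 'xyz', 'rotation'])
```

View pics/scene_0.png

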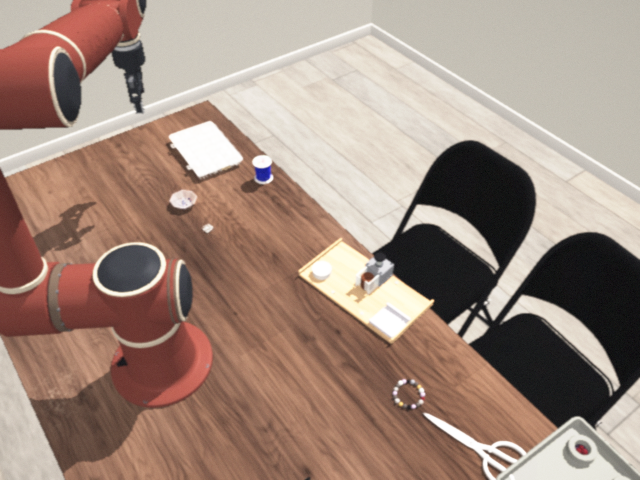

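View pics/top_0.png

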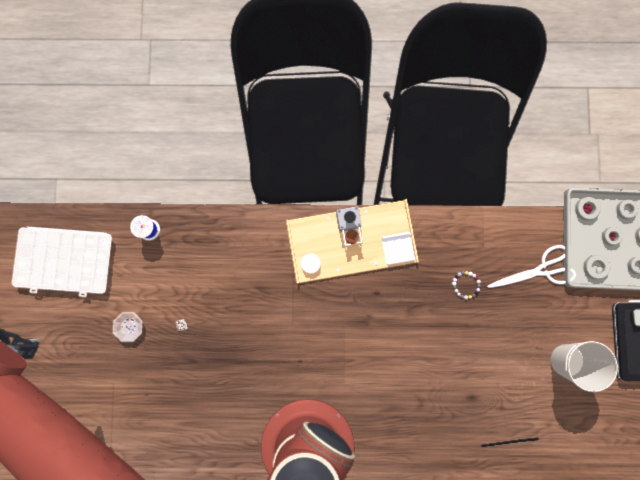

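View pics/wrist_0.png

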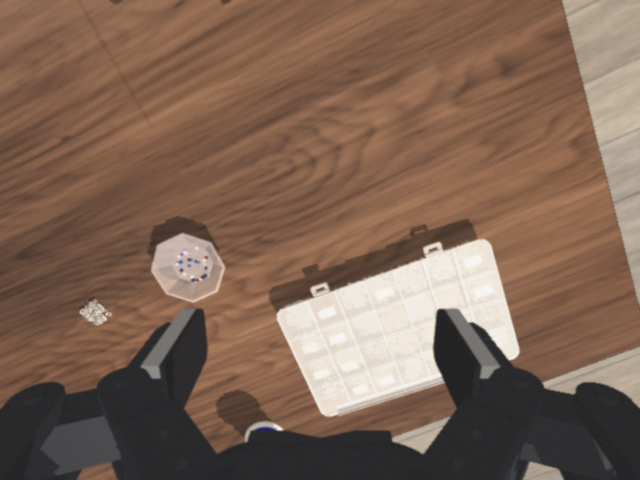

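The scene view shows the board with its plunger near (378,265), the jar at (321,270) and the rails at (390,320). In the top view the board spans roughly (288–417, 200–283). The plunger cap is at (349,216), the jar at (311,264) on the +y side and the lane at (398,248) on the −y side. The spool is at (145,228) and the beads at (466,285). Next I'll measure these.

```bash
cat > h.py <<'E'
import numpy as np, cv2
from scipy.spatial.transform import Rotation as R
def rot(q): return R.from_quat([q[1],q[2],q[3],q[0]]).as_matrix()
def ray(f,uv):
    uv=np.atleast_2d(uv).astype(float); K=f["K"]
    d=np.c_[(uv[:,0]-K[0,2])/K[0,0],-(uv[:,1]-K[1,2])/K[1,1],-np.ones(len(uv))]
    return np.array(f["xyz"]), d@rot(f["rotation"]).T
def onplane(f,uv,z):
    o,d=ray(f,uv); return o+d*((z-o[2])/d[:,2])[:,None]
def proj(f,P):
    P=np.atleast_2d(P); c=(P-f["xyz"])@rot(f["rotation"]); K=f["K"]
    return np.c_[K[0,0]*c[:,0]/-c[:,2]+K[0,2], K[1,1]*-c[:,1]/-c[:,2]+K[1,2]]
E
python3 - <<'E'
from h import *
f=dict(np.load("/tmp/top_0.npz")); im=f["image"]
cv2.imwrite("pics/top_crop.png",cv2.resize(im[190:300,270:430],None,fx=5,fy=5,interpolation=cv2.INTER_CUBIC))
g=dict(np.load("/tmp/scene_0.npz"))
cv2.imwrite("pics/scene_crop.png",cv2.resize(g["image"][230:350,290:440],None,fx=5,fy=5,interpolation=cv2.INTER_CUBIC))
hsv=cv2.cvtColor(im,cv2.COLOR_BGR2HSV)
m=cv2.inRange(hsv,(12,60,150),(32,255,255)); m[:, :270]=0; m[:,430:]=0; m[:190]=0; m[300:]=0
m=cv2.morphologyEx(m,cv2.MORPH_OPEN,np.ones((3,3)))
c=cv2.findContours(m,cv2.RETR_EXTERNAL,cv2.CHAIN_APPROX_NONE)[0]; pts=np.vstack([x for x in c if cv2.contourArea(x)>50])[:,0]
P=onplane(f,pts,0.010)[:,:2]
r=cv2.minAreaRect((P*1000).astype(np.float32)); print(r); print(cv2.boxPoints(r))
E
```

```text
((473.92498779296875, -101.3382568359375), (153.8232879638672, 295.67767333984375), 10.188432693481445)
[[ 372.0755     30.564762]
 [ 424.37677  -260.45047 ]
 [ 575.7745   -233.24127 ]
 [ 523.4732     57.773956]]
```

View pics/top_crop.png

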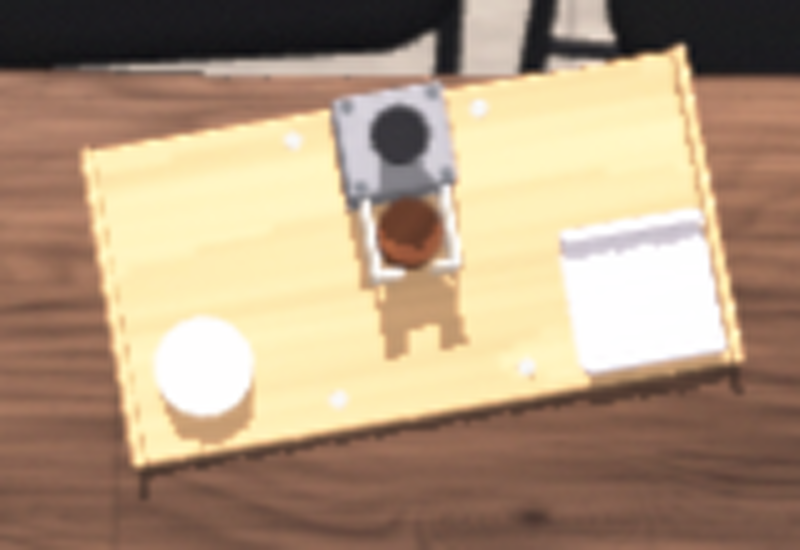

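View pics/scene_crop.png

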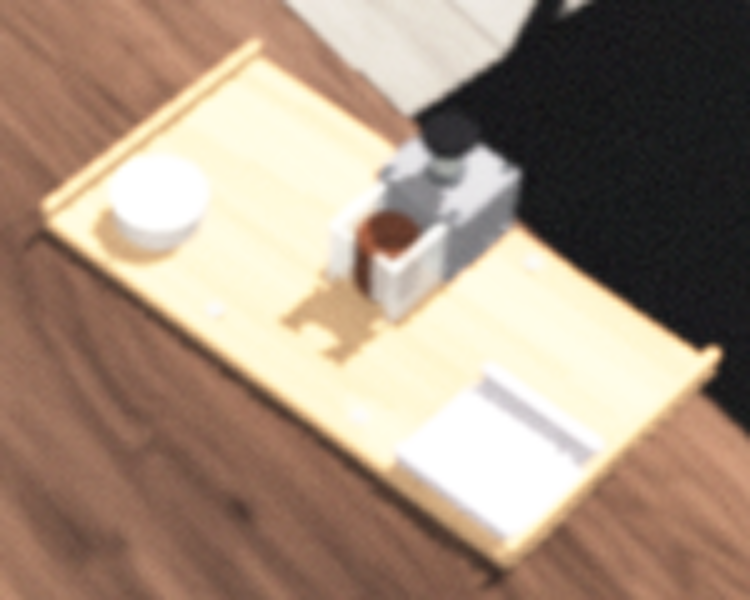

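Board fit: yaw ≈ +10.2°, dispenser origin ≈ (0.483, −0.100), lane on the −y side. I'll move the closed gripper above it for a closer look.

```bash
python3 -m handwheel '[{"dx":-0.044,"dy":0.04},{"dx":-0.088,"dy":0.08},{"dx":-0.132,"dy":0.12},{"dx":-0.176,"dy":0.16},{"dx":-0.22,"dy":0.2}]' 255
python3 -m handwheel '[{"dx":-0.044,"dy":0.04},{"dx":-0.088,"dy":0.08},{"dx":-0.132,"dy":0.12},{"dx":-0.176,"dy":0.16},{"dx":-0.22,"dy":0.2}]'
```

```text
invalid input at $[0]: expected keys dx, dy, dz, ax, ay, az
invalid input at $[0]: expected keys dx, dy, dz, ax, ay, az
```

```bash
python3 -m handwheel '[{"dx":-0.044,"dy":0.04,"dz":0,"ax":0,"ay":0,"az":0},{"dx":-0.088,"dy":0.08,"dz":0,"ax":0,"ay":0,"az":0},{"dx":-0.132,"dy":0.12,"dz":0,"ax":0,"ay":0,"az":0},{"dx":-0.176,"dy":0.16,"dz":0,"ax":0,"ay":0,"az":0},{"dx":-0.22,"dy":0.2,"dz":0,"ax":0,"ay":0,"az":0}]' 255
python3 -m handwheel '[{"dx":-0.044,"dy":0.04,"dz":0,"ax":0,"ay":0,"az":0},{"dx":-0.088,"dy":0.08,"dz":0,"ax":0,"ay":0,"az":0},{"dx":-0.132,"dy":0.12,"dz":0,"ax":0,"ay":0,"az":0},{"dx":-0.176,"dy":0.16,"dz":0,"ax":0,"ay":0,"az":0},{"dx":-0.22,"dy":0.2,"dz":0,"ax":0,"ay":0,"az":0}]'
```

```text
time: 0.78
tool_pos: [0.3537, 0.2791, 0.2084]
tool_rot: [0.0, 0.844, 0.536, 0.0]
contact_force: [0.9, -0.1, 0.0]
gripper_width: 0.003
time: 1.4
tool_pos: [0.4408, -0.0053, 0.2085]
tool_rot: [0.0, 0.845, 0.535, 0.0]
contact_force: [0.7, -0.3, -0.2]
gripper_width: 0.002
```

```bash
python3 -m handwheel '[{"dx":-0.03,"dy":0.03,"dz":0,"ax":0,"ay":0,"az":0.185},{"dx":-0.06,"dy":0.06,"dz":0,"ax":0,"ay":0,"az":0.37},{"dx":-0.09,"dy":0.09,"dz":0,"ax":0,"ay":0,"az":0.555},{"dx":-0.12,"dy":0.112,"dz":0,"ax":0,"ay":0,"az":0.74},{"dx":-0.13,"dy":0.122,"dz":0,"ax":0,"ay":0,"az":0.925}]'
python3 -m handwheel '[{"dx":0,"dy":0,"dz":0,"ax":0,"ay":0,"az":0.026},{"dx":0,"dy":0,"dz":0,"ax":0,"ay":0,"az":0.026}]'
python3 - <<'E'
from plant import manip
from h import *
s=manip.state(); print(s["time"],s["tool_pos"],s["tool_rot"],s["joint_pos"])
f=manip.grab_frame("wrist"); cv2.imwrite("pics/wrist_1.png",f["image"]); np.savez("/tmp/wrist_1.npz",**f)
print(f["xyz"],rot(f["rotation"]))
E
```

```text
time: 2.02
tool_pos: [0.4954, -0.1748, 0.2081]
tool_rot: [-0.0, 0.995, 0.098, -0.0]
contact_force: [0.0, 0.3, -0.4]
gripper_width: -0.001
time: 2.28
tool_pos: [0.4953, -0.1724, 0.2083]
tool_rot: [-0.0, 0.996, 0.091, -0.0]
contact_force: [0.4, 0.1, 0.0]
gripper_width: 0.004
2.275 [ 0.49528989 -0.17235938  0.20832335] [-2.77606127e-04  9.95878367e-01  9.06981039e-02 -2.35976997e-04] [-4.76979136e-01 -1.89806220e-01  1.84407732e+00  2.15019826e-04
  1.48801804e+00 -6.58642833e-01]
[ 0.48124989 -0.09830547  0.37345185] [[ 9.83360360e-01 -1.73266623e-01 -5.45992709e-02]
 [ 1.81664727e-01  9.38841606e-01  2.92530964e-01]
 [ 5.74215083e-04 -2.97582116e-01  9.54696054e-01]]
```

View pics/wrist_1.png

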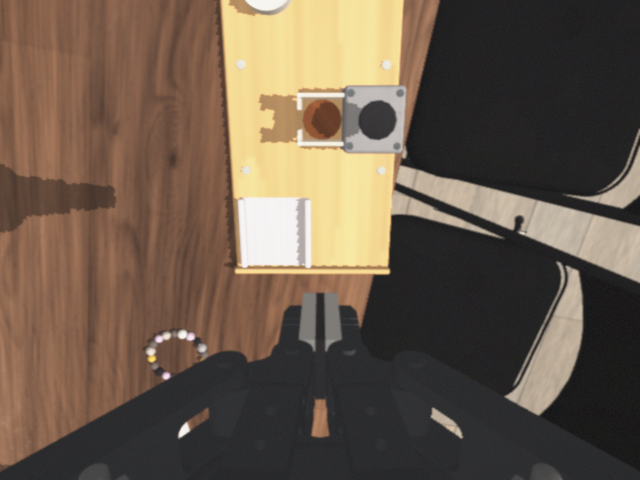

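The wrist view from above is clear: cap at (377,120), stack at (322,118), lane interior x≈245–303 px and y≈198–268 px, and the end rim at y≈271. I'll fit the cap circle and the lane, and check them against the board fit.

```bash
python3 - <<'E'
from h import *
f=dict(np.load("/tmp/wrist_1.npz")); im=f["image"]
hsv=cv2.cvtColor(im,cv2.COLOR_BGR2HSV)
# cap
sub=np.zeros(im.shape[:2],np.uint8); sub[90:150,350:403]=255
m=cv2.inRange(hsv,(0,0,0),(180,255,75))&sub
c=max(cv2.findContours(m,cv2.RETR_EXTERNAL,cv2.CHAIN_APPROX_NONE)[0],key=cv2.contourArea)
P=onplane(f,c[:,0],0.08)[:,:2]
(cx,cy),r=cv2.minEnclosingCircle((P*1000).astype(np.float32)); print("cap",cx,cy,r, cv2.fitEllipse((P*1000).astype(np.float32)))
t=dict(np.load("/tmp/top_0.npz")); print("cap top view",onplane(t,[[350,217]],.08))
# board, wrist
m=cv2.inRange(hsv,(12,60,150),(32,255,255)); m=cv2.morphologyEx(m,cv2.MORPH_OPEN,np.ones((3,3)))
c=max(cv2.findContours(m,cv2.RETR_EXTERNAL,cv2.CHAIN_APPROX_NONE)[0],key=cv2.contourArea)[:,0]
Q=onplane(f,c,0.008)[:,:2]*1000
# edges: fit lines to left(-x) and right (+x) sides
L=np.array([(x,y) for x,y in c if 220<x<240 and 20<y<255]); Rr=np.array([(x,y) for x,y in c if 388<x<405 and 160<y<260])
for n,p in (("L",L),("R",Rr)):
    q=(onplane(f,p,.008)[:,:2]*1000).astype(np.float32); v=cv2.fitLine(q,cv2.DIST_HUBER,0,.01,.01).ravel(); print(n,v,np.degrees(np.arctan2(v[0],-v[1])) )
# stack top
print("stack top px(322,118) z.04", onplane(f,[[322,118]],.04))
th=np.radians(10.3); ex=np.array([np.cos(th),np.sin(th)]); ey=np.array([-ex[1],ex[0]])
# lane corners at z=.018
for uv in [(241,198),(308,198),(240,268),(309,268)]:
    print(uv,onplane(f,[uv],.018)[0,:2]*1000)
print("rim inner", onplane(f,[[312,268],[240,268]],.018))
cv2.imwrite("pics/w1_crop.png",cv2.resize(im[80:290,215:415],None,fx=2.8,fy=2.8,interpolation=cv2.INTER_CUBIC))
E
```

```text
cap 522.0347290039062 -92.96878814697266 13.1463623046875 ((521.994384765625, -92.96661376953125), (25.1492977142334, 25.381694793701172), 100.77151489257812)
cap top view [[ 0.51996154 -0.09315871  0.08      ]]
L [ 1.8281814e-01 -9.8314673e-01  4.0456177e+02 -1.3377393e+02] 10.533952
R [ 1.5716290e-01 -9.8757267e-01  5.6207574e+02 -1.5719803e+02] 9.04226
stack top px(322,118) z.04 [[ 0.4833555 -0.0989267  0.04     ]]
(241, 198) [ 422.93144745 -181.88223557]
(308, 198) [ 483.72009112 -170.65949078]
(240, 268) [ 430.46891412 -250.93747428]
(309, 268) [ 496.65189689 -238.72649139]
rim inner [[ 0.49952974 -0.23819552  0.018     ]
 [ 0.43046891 -0.25093747  0.018     ]]
```

View pics/w1_crop.png

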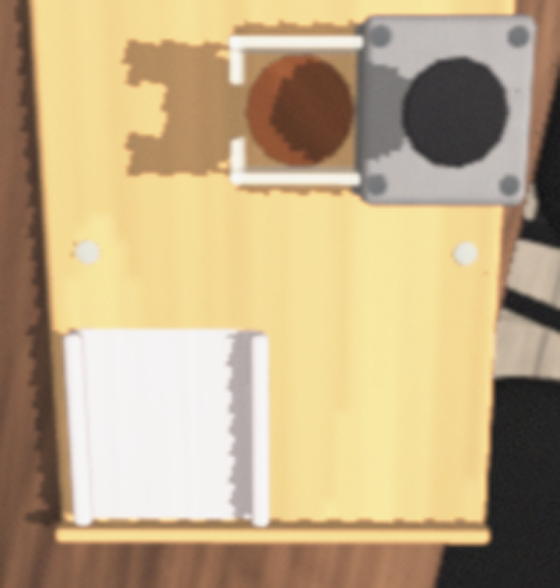

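Stack at (483.4, −98.9), cap at (522, −93) and lane centre at (458.4, −210.5). The expected lane position from the fit is (457.8, −210.7), so they agree. Next I'll move above the cap.

```bash
python3 -m handwheel '[{"dx":0.02,"dy":-0.037,"dz":0.02,"ax":0,"ay":0,"az":0},{"dx":0.04,"dy":-0.074,"dz":0.05,"ax":0,"ay":0,"az":0},{"dx":0.04,"dy":-0.074,"dz":0.09,"ax":0,"ay":0,"az":0},{"dx":0.04,"dy":-0.074,"dz":0.115,"ax":0,"ay":0,"az":0},{"dx":0.04,"dy":-0.074,"dz":0.115,"ax":0,"ay":0,"az":0}]'
python3 - <<'E'
from plant import manip
from h import *
s=manip.state(); print(s["time"],s["tool_pos"],s["contact_force"])
for n in ["scene","wrist"]:
    f=manip.grab_frame(n); np.savez(f"/tmp/{n}_2.npz",**f)
    im=f["image"]; cv2.imwrite(f"pics/{n}_2.png",cv2.resize(im[200:340,290:450],None,fx=4,fy=4,interpolation=cv2.INTER_CUBIC) if n=="scene" else im)
    print(n,proj(f,s["tool_pos"]))
E
```

```text
time: 2.95
tool_pos: [0.5197, -0.0915, 0.0912]
tool_rot: [-0.001, 0.996, 0.091, -0.002]
contact_force: [0.2, 1.2, 0.6]
gripper_width: -0.001
2.95 [ 0.51967173 -0.09153099  0.09121638] [0.15338415 1.19327697 0.64896322]
scene [[378.37319686 252.8735023 ]]
wrist [[317.59680092 284.44045625]]
```

View pics/scene_2.png

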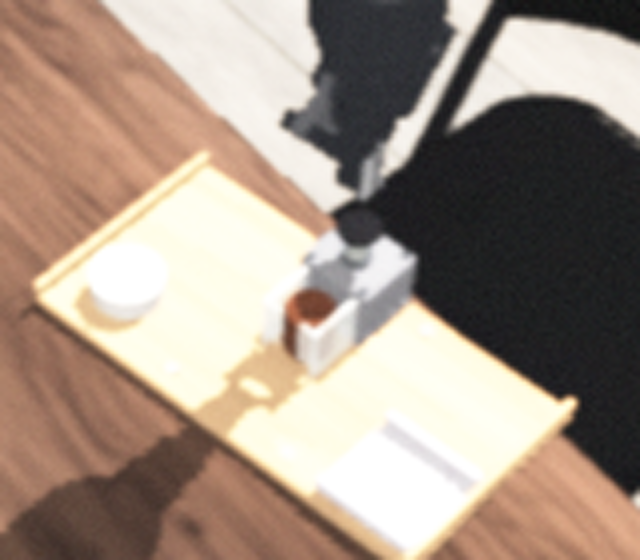

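View pics/wrist_2.png

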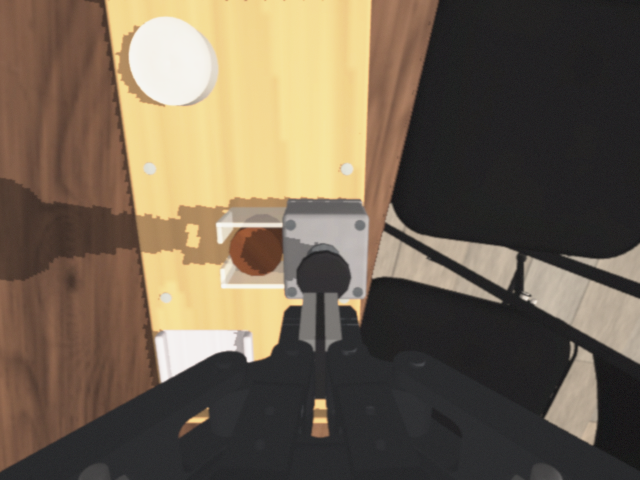

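The fingertip is centred over the cap to within about 3 mm: tip at about (320,293), cap at about (324,275) in the wrist view. I'll press slowly.

```bash
python3 -m handwheel '[{"dx":0.002,"dy":0,"dz":0.007,"ax":0,"ay":0,"az":0},{"dx":0.002,"dy":0,"dz":0.01,"ax":0,"ay":0,"az":0},{"dx":0.002,"dy":0,"dz":0.013,"ax":0,"ay":0,"az":0},{"dx":0.002,"dy":0,"dz":0.016,"ax":0,"ay":0,"az":0},{"dx":0.002,"dy":0,"dz":0.019,"ax":0,"ay":0,"az":0}]'
python3 -m handwheel '[{"dx":0,"dy":0,"dz":0.0025,"ax":0,"ay":0,"az":0},{"dx":0,"dy":0,"dz":0.005,"ax":0,"ay":0,"az":0},{"dx":0,"dy":0,"dz":0.0075,"ax":0,"ay":0,"az":0},{"dx":0,"dy":0,"dz":0.01,"ax":0,"ay":0,"az":0}]'
```

```text
time: 3.68
tool_pos: [0.5237, -0.0928, 0.0744]
tool_rot: [0.0, 0.996, 0.089, -0.0]
contact_force: [0.3, 0.3, -0.6]
gripper_width: 0.002
time: 4.18
tool_pos: [0.5237, -0.0927, 0.0645]
tool_rot: [0.0, 0.996, 0.089, 0.0]
contact_force: [0.6, 0.1, -0.3]
gripper_width: -0.0
```

No force at z = 0.0645, so I'll look before going on.

```bash
python3 - <<'E'
from plant import manip
from h import *
s=manip.state(); print(s["time"],s["tool_pos"],s["contact_force"],s["ft_torque"])
for n in ["scene","wrist"]:
    f=manip.grab_frame(n); np.savez(f"/tmp/{n}_3.npz",**f)
    im=f["image"]; cv2.imwrite(f"pics/{n}_3.png",cv2.resize(im[200:340,290:450],None,fx=4,fy=4,interpolation=cv2.INTER_CUBIC) if n=="scene" else im)
    print(n,proj(f,s["tool_pos"]))
E
```

```text
4.175 [ 0.52373888 -0.09268965  0.06447641] [ 0.64723504  0.09480944 -0.2892347 ] [ 0.06760504  0.09589248 -0.00315382]
scene [[379.28857572 260.12455404]]
wrist [[320.9590694  288.71225296]]
```

View pics/scene_3.png

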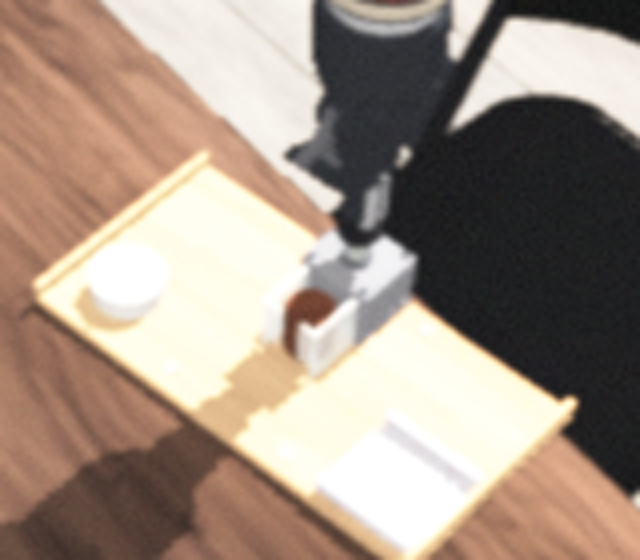

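View pics/wrist_3.png

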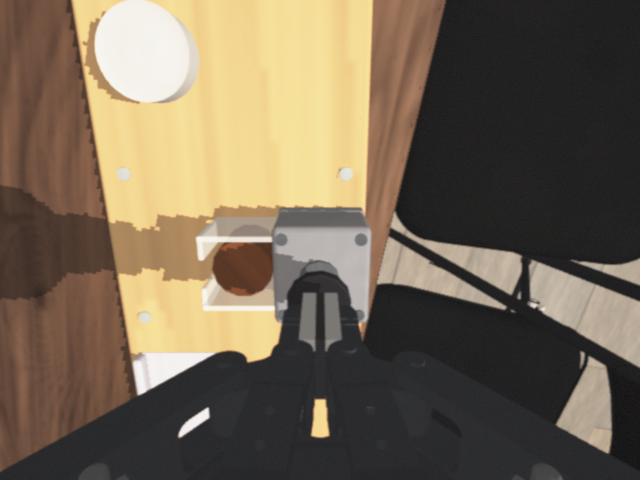

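```bash
python3 - <<'E'
from h import *
for k in (2,3):
    f=dict(np.load(f"/tmp/wrist_{k}.npz")); z=f["z_map"]
    H,W=z.shape; u,v=np.meshgrid(np.arange(W),np.arange(H))
    o,d=ray(f,np.c_[u.ravel(),v.ravel()]); P=(o+d*z.ravel()[:,None]).reshape(H,W,3)
    print("wrist",k)
    for vv in range(240,310,6): print(vv,[tuple(np.round(P[vv,uu]*1000).astype(int)) for uu in (290,300,310,320,330,340)])
f=dict(np.load("/tmp/scene_3.npz"))
print(proj(f,[[.522,-.093,.08],[.522,-.093,.0645]]))
a=dict(np.load("/tmp/scene_2.npz"))["image"][235:285,350:410]; b=f["image"][235:285,350:410]
cv2.imwrite("pics/cmp.png",cv2.resize(np.hstack([dict(np.load("/tmp/scene_0.npz"))["image"][235:285,350:410],a,b]),None,fx=4.4,fy=8,interpolation=cv2.INTER_CUBIC))
E
```

```text
wrist 2
240 [(np.int64(503), np.int64(-85), np.int64(51)), (np.int64(508), np.int64(-84), np.int64(52)), (np.int64(514), np.int64(-83), np.int64(54)), (np.int64(519), np.int64(-82), np.int64(52)), (np.int64(525), np.int64(-81), np.int64(52)), (np.int64(530), np.int64(-80), np.int64(54))]
246 [(np.int64(503), np.int64(-89), np.int64(51)), (np.int64(509), np.int64(-88), np.int64(50)), (np.int64(514), np.int64(-86), np.int64(53)), (np.int64(519), np.int64(-84), np.int64(56)), (np.int64(525), np.int64(-84), np.int64(54)), (np.int64(531), np.int64(-83), np.int64(52))]
252 [(np.int64(504), np.int64(-92), np.int64(51)), (np.int64(509), np.int64(-91), np.int64(51)), (np.int64(515), np.int64(-89), np.int64(55)), (np.int64(519), np.int64(-80), np.int64(78)), (np.int64(524), np.int64(-79), np.int64(78)), (np.int64(531), np.int64(-87), np.int64(51))]
258 [(np.int64(504), np.int64(-96), np.int64(51)), (np.int64(510), np.int64(-95), np.int64(52)), (np.int64(514), np.int64(-84), np.int64(79)), (np.int64(519), np.int64(-82), np.int64(80)), (np.int64(524), np.int64(-82), np.int64(80)), (np.int64(529)
[... 5042 characters left out ...]
 np.int64(-82), np.int64(92)), (np.int64(531), np.int64(-87), np.int64(80))]
300 [(np.int64(511), np.int64(-93), np.int64(79)), (np.int64(515), np.int64(-92), np.int64(80)), (np.int64(518), np.int64(-84), np.int64(96)), (np.int64(521), np.int64(-83), np.int64(97)), (np.int64(525), np.int64(-82), np.int64(97)), (np.int64(531), np.int64(-89), np.int64(80))]
306 [(np.int64(511), np.int64(-89), np.int64(94)), (np.int64(515), np.int64(-88), np.int64(94)), (np.int64(518), np.int64(-83), np.int64(103)), (np.int64(521), np.int64(-83), np.int64(102)), (np.int64(525), np.int64(-82), np.int64(102)), (np.int64(530), np.int64(-85), np.int64(94))]
[[379.23931636 256.07614441]
 [378.80191759 260.52725099]]
```

View pics/cmp.png

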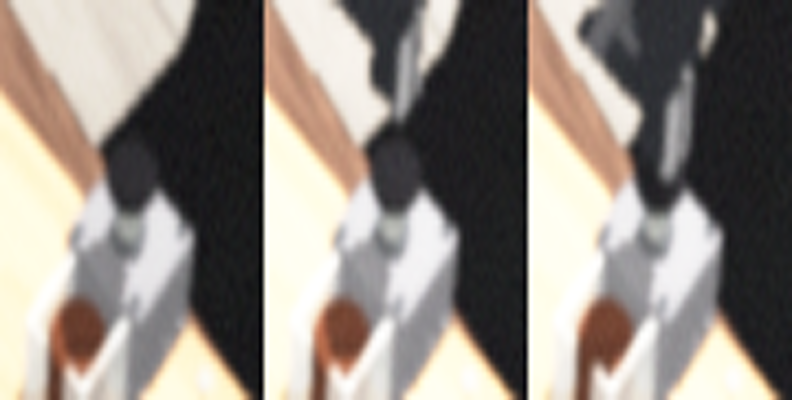

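Depth shows the cap is still up at z = 80 mm. The visible finger end is near z ≈ 90 mm while the reported TCP is 64 mm. So the real fingertip sits about 25 mm short of the reported TCP, and nothing has been touched yet. I'll keep descending slowly and use force to find contact.

```bash
python3 -m handwheel '[{"dx":0,"dy":0,"dz":0.003,"ax":0,"ay":0,"az":0},{"dx":0,"dy":0,"dz":0.006,"ax":0,"ay":0,"az":0}]'
python3 -m handwheel '[{"dx":0,"dy":0,"dz":0.002,"ax":0,"ay":0,"az":0},{"dx":0,"dy":0,"dz":0.004,"ax":0,"ay":0,"az":0}]'
python3 -m handwheel '[{"dx":0,"dy":0,"dz":0.002,"ax":0,"ay":0,"az":0},{"dx":0,"dy":0,"dz":0.004,"ax":0,"ay":0,"az":0}]'
python3 -m handwheel '[{"dx":0,"dy":0,"dz":0.002,"ax":0,"ay":0,"az":0},{"dx":0,"dy":0,"dz":0.004,"ax":0,"ay":0,"az":0}]'
```

```text
time: 4.53
tool_pos: [0.5238, -0.0927, 0.0585]
tool_rot: [0.0, 0.996, 0.089, 0.0]
contact_force: [0.3, -0.6, 1.3]
gripper_width: -0.004
time: 4.78
tool_pos: [0.5236, -0.0927, 0.0549]
tool_rot: [-0.0, 0.996, 0.089, -0.0]
contact_force: [-2.6, 0.4, 4.7]
gripper_width: -0.001
time: 5.03
tool_pos: [0.5237, -0.0927, 0.0508]
tool_rot: [-0.0, 0.996, 0.089, -0.0]
contact_force: [-3.3, 1.8, 4.7]
gripper_width: -0.001
time: 5.28
tool_pos: [0.5237, -0.0927, 0.0469]
tool_rot: [-0.0, 0.996, 0.089, -0.0]
contact_force: [-3.2, 1.9, 5.9]
gripper_width: -0.002
```

```bash
cat > look.py <<'E'
import sys
from plant import manip
from h import *
k=sys.argv[1]
s=manip.state(); print(s["time"],s["tool_pos"],s["contact_force"])
f=manip.grab_frame("scene"); g=manip.grab_frame("wrist"); np.savez(f"/tmp/scene_{k}.npz",**f); np.savez(f"/tmp/wrist_{k}.npz",**g)
a=cv2.resize(f["image"][225:355,290:440],None,fx=3,fy=3,interpolation=cv2.INTER_CUBIC)
b=cv2.resize(g["image"][120:430,170:490],None,fx=1.1,fy=1.1,interpolation=cv2.INTER_CUBIC)
h=max(a.shape[0],b.shape[0]); o=np.zeros((h,a.shape[1]+b.shape[1],3),np.uint8); o[:a.shape[0],:a.shape[1]]=a; o[:b.shape[0],a.shape[1]:]=b
cv2.imwrite(f"pics/look_{k}.png",cv2.resize(o,None,fx=min(1,800/o.shape[1]),fy=min(1,800/o.shape[1])))
E
python3 look.py 4
```

```text
5.275 [ 0.5236617  -0.09267261  0.04690333] [-3.21477616  1.90040064  5.86062697]
```

View pics/look_4.png

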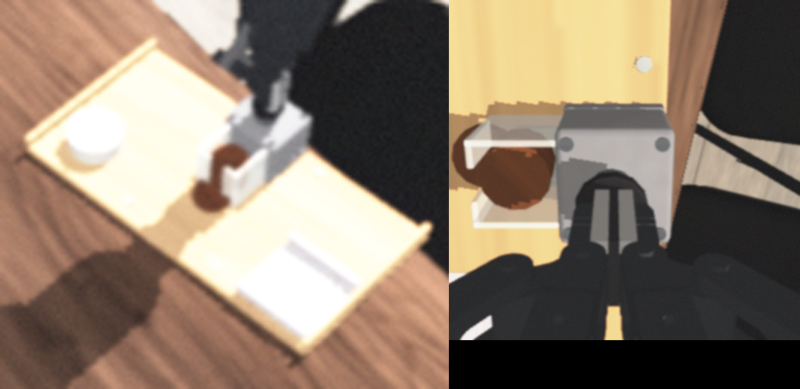

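Pressing works: the cap is going down and the lowest blank is sliding out of the magazine's foot, at about (210,195) in the left panel. I'll continue to the stop.

```bash
python3 -m handwheel '[{"dx":0,"dy":0,"dz":0.002,"ax":0,"ay":0,"az":0},{"dx":0,"dy":0,"dz":0.004,"ax":0,"ay":0,"az":0},{"dx":0,"dy":0,"dz":0.006,"ax":0,"ay":0,"az":0}]'
python3 -m handwheel '[{"dx":0,"dy":0,"dz":0.001,"ax":0,"ay":0,"az":0},{"dx":0,"dy":0,"dz":0.002,"ax":0,"ay":0,"az":0}]'
python3 -m handwheel '[{"dx":0,"dy":0,"dz":0.001,"ax":0,"ay":0,"az":0},{"dx":0,"dy":0,"dz":0.001,"ax":0,"ay":0,"az":0}]'
```

```text
time: 5.75
tool_pos: [0.5237, -0.0927, 0.0406]
tool_rot: [-0.0, 0.996, 0.089, -0.0]
contact_force: [-3.7, 1.2, 5.9]
gripper_width: -0.0
time: 6.0
tool_pos: [0.5237, -0.0927, 0.0388]
tool_rot: [-0.0, 0.996, 0.089, -0.0]
contact_force: [-4.0, 1.1, 7.0]
gripper_width: -0.003
time: 6.25
tool_pos: [0.5237, -0.0927, 0.0377]
tool_rot: [-0.0, 0.996, 0.089, -0.0]
contact_force: [-2.4, 0.8, 5.5]
gripper_width: -0.0
```

```bash
python3 -m handwheel '[{"dx":0,"dy":0,"dz":0.001,"ax":0,"ay":0,"az":0},{"dx":0,"dy":0,"dz":0.001,"ax":0,"ay":0,"az":0}]'
python3 look.py 5
```

```text
time: 6.5
tool_pos: [0.5237, -0.0927, 0.0373]
tool_rot: [-0.0, 0.996, 0.089, -0.0]
contact_force: [-5.0, 1.4, 8.6]
gripper_width: -0.003
6.5 [ 0.52370257 -0.09267381  0.03729959] [-4.9858322   1.40172156  8.60444129]
```

View pics/look_5.png

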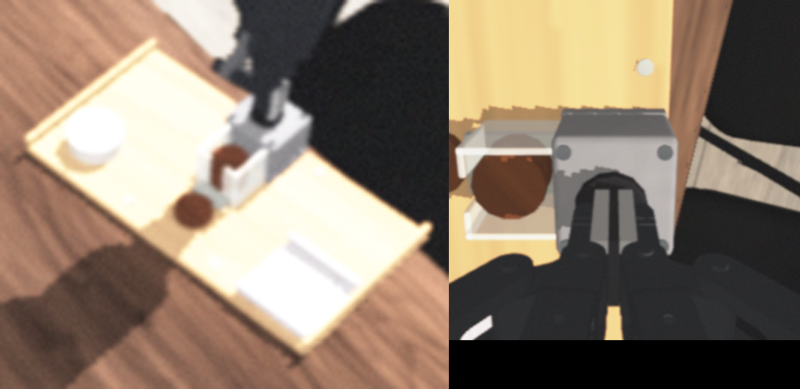

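Force is rising and travel has stalled, so this looks like the stop. I'll confirm with 2 mm more, then raise slowly.

```bash
python3 -m handwheel '[{"dx":0,"dy":0,"dz":0.001,"ax":0,"ay":0,"az":0},{"dx":0,"dy":0,"dz":0.002,"ax":0,"ay":0,"az":0},{"dx":0,"dy":0,"dz":0.002,"ax":0,"ay":0,"az":0}]'
```

```text
time: 6.98
tool_pos: [0.5238, -0.0927, 0.0372]
tool_rot: [-0.0, 0.996, 0.09, -0.001]
contact_force: [-11.0, 4.4, 20.5]
gripper_width: 0.002
```

Hard stop confirmed (20 N, no further motion). The effective tip is about 23 mm short of the reported TCP. Raising.

```bash
python3 -m handwheel '[{"dx":0,"dy":0,"dz":-0.005,"ax":0,"ay":0,"az":0},{"dx":0,"dy":0,"dz":-0.01,"ax":0,"ay":0,"az":0},{"dx":0,"dy":0,"dz":-0.016,"ax":0,"ay":0,"az":0},{"dx":0,"dy":0,"dz":-0.022,"ax":0,"ay":0,"az":0},{"dx":0,"dy":0,"dz":-0.03,"ax":0,"ay":0,"az":0}]'
python3 -m handwheel '[{"dx":0,"dy":0,"dz":-0.04,"ax":0,"ay":0,"az":0},{"dx":0,"dy":0,"dz":-0.08,"ax":0,"ay":0,"az":0},{"dx":0,"dy":0,"dz":-0.1,"ax":0,"ay":0,"az":0},{"dx":0,"dy":0,"dz":-0.1,"ax":0,"ay":0,"az":0}]'
python3 - <<'E'
from plant import manip
from h import *
s=manip.state(); print(s["time"],s["tool_pos"],s["tool_rot"],s["contact_force"])
for n in ["scene","wrist","top"]:
    f=manip.grab_frame(n); np.savez(f"/tmp/{n}_6.npz",**f)
    im=f["image"]; cv2.imwrite(f"pics/{n}_6.png",cv2.resize(im[225:355,290:440],None,fx=4,fy=4,interpolation=cv2.INTER_CUBIC) if n=="scene" else im)
E
```

```text
time: 7.6
tool_pos: [0.5235, -0.0926, 0.0646]
tool_rot: [-0.0, 0.996, 0.089, -0.0]
contact_force: [-0.1, 0.2, 0.4]
gripper_width: -0.0
time: 8.1
tool_pos: [0.5247, -0.093, 0.1662]
tool_rot: [0.001, 0.996, 0.089, 0.002]
contact_force: [0.2, -0.2, -0.7]
gripper_width: -0.002
8.1 [ 0.52469469 -0.09301783  0.1662001 ] [6.59149816e-04 9.95995697e-01 8.93856892e-02 1.52815113e-03] [ 0.19641633 -0.23358494 -0.71945707]
```

View pics/wrist_6.png

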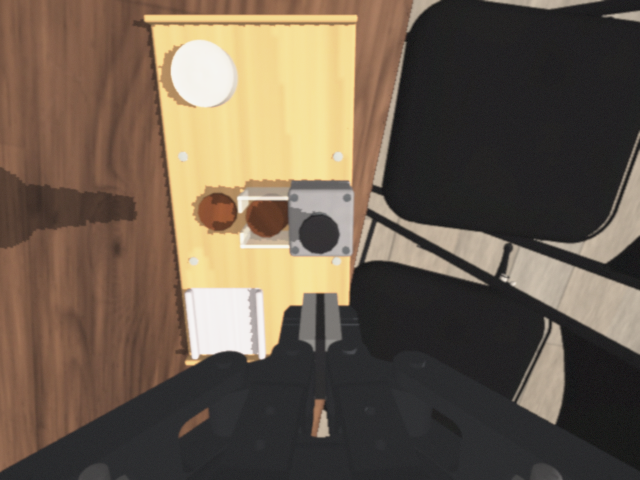

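View pics/scene_6.png

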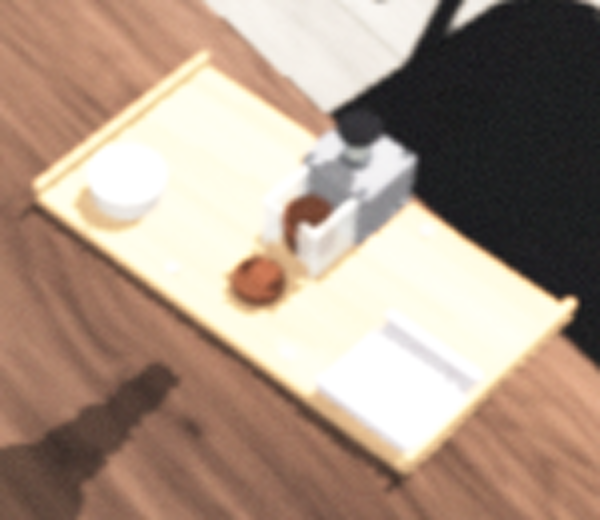

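The plunger is back up. One blank lies on the board at about (217,212) in the wrist view, and the stack has dropped. I'll measure the blank and lane in the dispenser frame.

```bash
cat > meas.py <<'E'
from h import *
TH=np.radians(10.3); EX=np.array([np.cos(TH),np.sin(TH)]); EY=np.array([-EX[1],EX[0]]); O=np.array([.4832,-.0992])
def dloc(p): p=np.atleast_2d(p)[:,:2]-O; return np.c_[p@EX,p@EY]*1000
def blank(f,roi,zt=0.016):
    hsv=cv2.cvtColor(f["image"],cv2.COLOR_BGR2HSV); m=cv2.inRange(hsv,(0,90,30),(14,255,190))
    r=np.zeros_like(m); r[roi[1]:roi[3],roi[0]:roi[2]]=255; m&=r
    m=cv2.morphologyEx(m,cv2.MORPH_OPEN,np.ones((3,3)))
    c=max(cv2.findContours(m,cv2.RETR_EXTERNAL,cv2.CHAIN_APPROX_NONE)[0],key=cv2.contourArea)[:,0]
    P=(onplane(f,c,zt)[:,:2]*1000).astype(np.float32); (x,y),rr=cv2.minEnclosingCircle(P); e=cv2.fitEllipse(P)
    return np.array([x,y])/1000,rr,e
E
python3 - <<'E'
from meas import *
f=dict(np.load("/tmp/wrist_6.npz"))
p,r,e=blank(f,(190,180,237,240)); print(p,r,e,"disp",dloc(p),dloc(np.array(e[0])/1000))
g=dict(np.load("/tmp/scene_6.npz"))
p,r,e=blank(g,(343,285,364,305)); print("scene",p,r,"disp",dloc(p))
print("lane mouth corners",dloc(onplane(f,[[187,289],[262,289]],.018)), "cap",dloc(onplane(f,[[319,233]],.08)),"jar",dloc(onplane(f,[[204,74]],.025)))
s0=np.array([.5247,-.0930]); print("tcp",dloc(s0))
E
```

```text
[ 0.44044421 -0.10720848] 16.791738510131836 ((440.2608642578125, -107.1036605834961), (30.687908172607422, 32.76329803466797), 138.1866455078125) disp [[-43.49871237  -0.2345952 ]] [[-43.66036522  -0.09868081]]
scene [ 0.43482785 -0.11107848] 16.154932022094727 disp [[-49.71653348  -3.03801476]]
lane mouth corners [[-74.63132618 -68.51633473]
 [ -9.4462386  -68.52815101]] cap [[40.20326603  0.65936667]] jar [[-42.70375058 103.86521092]]
tcp [[41.93980281 -1.32020469]]
```

```bash
python3 - <<'E'
from h import *
f=dict(np.load("/tmp/wrist_6.npz")); z=f["z_map"]; T=np.array([ 0.52469469,-0.09301783,0.1662001]); Rt=rot([6.59e-04,.99599,.08938,1.5e-3])
H,W=z.shape; u,v=np.meshgrid(np.arange(W),np.arange(H)); o,d=ray(f,np.c_[u.ravel(),v.ravel()])
P=(o+d*z.ravel()[:,None]-T)@Rt; ok=(z.ravel()>0.03)&(P[:,2]<0)&(P[:,2]>-.15)&(v.ravel()>280)
P=P[ok]*1000
for a in range(-150,0,10):
    q=P[(P[:,2]>=a)&(P[:,2]<a+10)]
    if len(q)>5: print(a,len(q),"x",np.percentile(q[:,0],[1,99]).round(),"y",np.percentile(q[:,1],[1,99]).round())
E
```

```text
-120 1384 x [-19.  17.] y [-20. -16.]
-110 15011 x [-59.  57.] y [-18.  -6.]
-100 16117 x [-54.  52.] y [-17.   5.]
-90 8639 x [-46.  44.] y [-17.   9.]
-80 10254 x [-39.  36.] y [-13.   9.]
-70 3274 x [-31.  29.] y [-14.   9.]
-60 1451 x [-14.  11.] y [-12.  11.]
-50 1148 x [-15.  12.] y [-11.  -6.]
-40 932 x [-15.  12.] y [-11.  -6.]
-30 317 x [-13.  11.] y [-11.  -6.]
```

The gripper's knuckles spread to ±31 mm only 37 mm above the tip, so in this orientation they would brush the 48 mm magazine. I'll turn the tool 90° so its wide side lies along the push direction, and move beside the blank on its +y side.

```bash
python3 -m handwheel '[{"dx":-0.02,"dy":-0.01,"dz":0,"ax":0,"ay":0,"az":-0.185},{"dx":-0.04,"dy":-0.02,"dz":0,"ax":0,"ay":0,"az":-0.37},{"dx":-0.06,"dy":-0.03,"dz":0,"ax":0,"ay":0,"az":-0.555},{"dx":-0.075,"dy":-0.036,"dz":0,"ax":0,"ay":0,"az":-0.74},{"dx":-0.087,"dy":-0.041,"dz":0,"ax":0,"ay":0,"az":-0.925}]'
python3 -m handwheel '[{"dx":0,"dy":0,"dz":0,"ax":0,"ay":0,"az":-0.185},{"dx":0,"dy":0,"dz":0,"ax":0,"ay":0,"az":-0.37},{"dx":0,"dy":0,"dz":0,"ax":0,"ay":0,"az":-0.555},{"dx":0,"dy":0,"dz":0,"ax":0,"ay":0,"az":-0.646},{"dx":0,"dy":0,"dz":0,"ax":0,"ay":0,"az":-0.646}]'
cat > pos.py <<'E'
from plant import manip
from meas import *
s=manip.state(); print(s["time"],s["tool_pos"].round(4),s["contact_force"].round(1),"disp tcp",dloc(s["tool_pos"]).round(1))
Rm=rot(s["tool_rot"]); print("yaw",np.degrees(np.arctan2(Rm[1,0],Rm[0,0])),"tool z",Rm[:,2].round(3))
E
python3 pos.py; python3 look.py 7
```

```text
time: 8.88
tool_pos: [0.4291, -0.0673, 0.1623]
tool_rot: [-0.001, 0.85, 0.527, -0.001]
contact_force: [0.0, -0.3, -0.2]
gripper_width: 0.002
time: 9.5
tool_pos: [0.4298, -0.0675, 0.1627]
tool_rot: [-0.002, 0.641, 0.767, -0.001]
contact_force: [0.3, 0.6, -0.9]
gripper_width: 0.003
9.5 [ 0.4298 -0.0675  0.1627] [ 0.3  0.6 -0.9] disp tcp [[-46.9  40.7]]
yaw 100.19950301841784 tool z [-0.003  0.001 -1.   ]
9.5 [ 0.4298168  -0.06753206  0.16270141] [ 0.29251902  0.56796447 -0.93780031]
```

```bash
python3 -c "
import numpy as np,cv2
cv2.imwrite('pics/wrist_7.png',np.load('/tmp/wrist_7.npz')['image'])"
```

```text
(no output)
```

View pics/wrist_7.png

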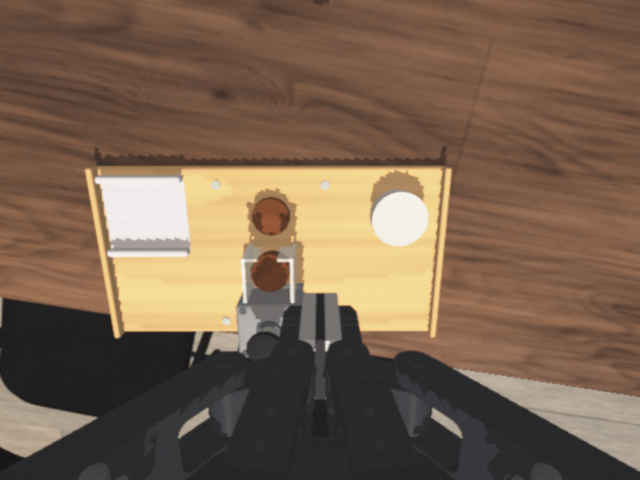

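This view from the robot side shows the blank at (270,217), the lane at about (146,217) and the jar at (400,218). I'll measure again from it.

```bash
python3 - <<'E'
from meas import *
f=dict(np.load("/tmp/wrist_7.npz"))
p,r,e=blank(f,(245,190,300,240)); print("blank",r,dloc(p),dloc(np.array(e[0])/1000))
print("lane corners",dloc(onplane(f,[[97,178],[182,178],[188,254],[107,254]],.018)).round(1).tolist())
print("mag face top",dloc(onplane(f,[[243,258],[293,258]],.048)).round(1).tolist(),"jar",dloc(onplane(f,[[400,218]],.025)).round(1))
E
```

```text
blank 16.491661071777344 [[-45.44000181  -0.61521783]] [[-45.30368195  -0.38242267]]
lane corners [[-77.1, -136.3], [-77.0, -69.0], [-13.1, -70.7], [-13.2, -138.8]]
mag face top [[-20.4, -18.5], [-20.4, 19.7]] jar [[-45.8 104.3]]
```

Good agreement: blank at (−45.4, −0.5), lane axis at x ≈ −45.1, tool at (−46.9, 40.7). Descending to a tip height of about 25 mm, then checking.

```bash
python3 -m handwheel '[{"dx":0,"dy":0.001,"dz":0.05,"ax":0,"ay":0,"az":0},{"dx":0,"dy":0.001,"dz":0.1,"ax":0,"ay":0,"az":0},{"dx":0,"dy":0.001,"dz":0.14,"ax":0,"ay":0,"az":0},{"dx":0,"dy":0.001,"dz":0.16,"ax":0,"ay":0,"az":0},{"dx":0,"dy":0.001,"dz":0.16,"ax":0,"ay":0,"az":0}]'
python3 pos.py; python3 look.py 8
```

```text
time: 10.22
tool_pos: [0.4297, -0.0669, 0.0024]
tool_rot: [-0.002, 0.641, 0.767, -0.001]
contact_force: [-0.3, 0.7, 0.5]
gripper_width: -0.002
10.225 [ 0.4297 -0.0669  0.0024] [-0.3  0.7  0.5] disp tcp [[-46.9  41.3]]
yaw 100.21934552110585 tool z [-0.005  0.002 -1.   ]
10.225 [ 0.42965573 -0.06694401  0.00237446] [-0.30082515  0.67009442  0.49579993]
```

View pics/look_8.png

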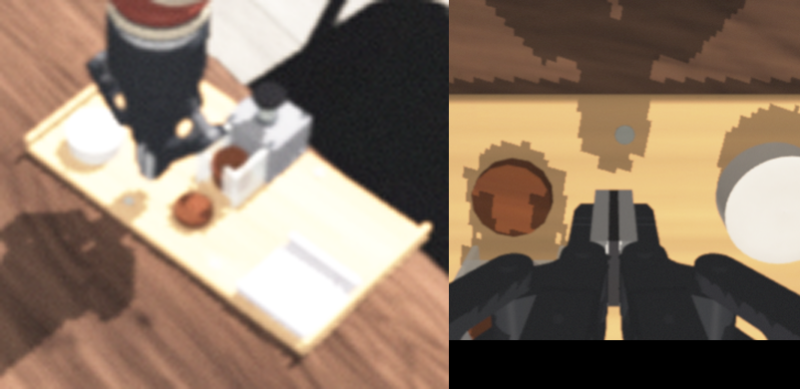

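The closed tip is between the blank and the jar with clearance to both. Lowering the last 14 mm in small steps.

```bash
python3 -m handwheel '[{"dx":0,"dy":0.001,"dz":0.004,"ax":0,"ay":0,"az":0},{"dx":0,"dy":0.001,"dz":0.008,"ax":0,"ay":0,"az":0},{"dx":0,"dy":0.001,"dz":0.011,"ax":0,"ay":0,"az":0},{"dx":0,"dy":0.001,"dz":0.011,"ax":0,"ay":0,"az":0}]'
python3 -m handwheel '[{"dx":0,"dy":0,"dz":0.0015,"ax":0,"ay":0,"az":0},{"dx":0,"dy":0,"dz":0.0025,"ax":0,"ay":0,"az":0},{"dx":0,"dy":0,"dz":0.0025,"ax":0,"ay":0,"az":0}]'
python3 pos.py; python3 look.py 9
```

```text
time: 10.82
tool_pos: [0.4325, -0.0674, -0.0066]
tool_rot: [-0.0, 0.641, 0.768, -0.0]
contact_force: [-0.4, 1.3, -0.2]
gripper_width: 0.001
time: 11.2
tool_pos: [0.4327, -0.0675, -0.009]
tool_rot: [-0.0, 0.641, 0.768, -0.0]
contact_force: [-0.3, -0.3, 0.1]
gripper_width: 0.001
11.2 [ 0.4327 -0.0675 -0.009 ] [-0.3 -0.3  0.1] disp tcp [[-44.   40.3]]
yaw 100.26596458791846 tool z [-0.  0. -1.]
11.2 [ 0.43267566 -0.06745776 -0.00898832] [-0.26241377 -0.26012093  0.10522204]
```

View pics/look_9.png

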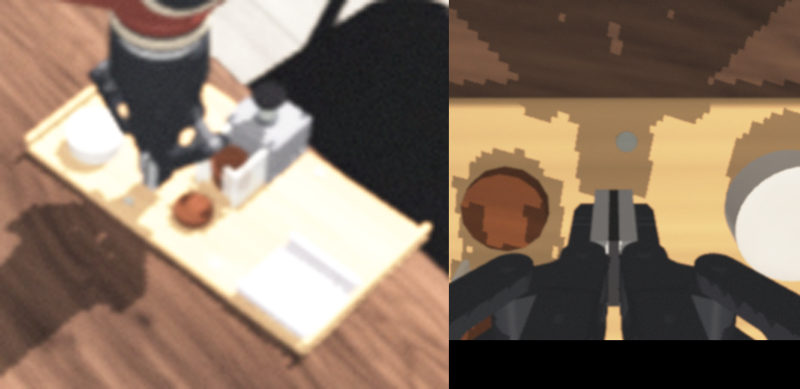

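```bash
python3 -m handwheel '[{"dx":0,"dy":-0.001,"dz":0.002,"ax":0,"ay":0,"az":0},{"dx":0,"dy":-0.001,"dz":0.003,"ax":0,"ay":0,"az":0},{"dx":0,"dy":-0.001,"dz":0.003,"ax":0,"ay":0,"az":0}]'
python3 -m handwheel '[{"dx":-0.006,"dy":0,"dz":0,"ax":0,"ay":0,"az":0},{"dx":-0.011,"dy":0,"dz":0,"ax":0,"ay":0,"az":0},{"dx":-0.016,"dy":0,"dz":0,"ax":0,"ay":0,"az":0},{"dx":-0.021,"dy":0,"dz":0,"ax":0,"ay":0,"az":0},{"dx":-0.026,"dy":0,"dz":0,"ax":0,"ay":0,"az":0}]'
python3 pos.py; python3 look.py 10
```

```text
time: 11.68
tool_pos: [0.4316, -0.0676, -0.0121]
tool_rot: [-0.0, 0.641, 0.768, -0.0]
contact_force: [-0.1, -0.0, 0.2]
gripper_width: 0.0
time: 12.3
tool_pos: [0.4365, -0.0936, -0.0119]
tool_rot: [-0.0, 0.641, 0.767, 0.0]
contact_force: [0.1, 0.6, 0.3]
gripper_width: 0.0
12.3 [ 0.4365 -0.0936 -0.0119] [0.1 0.6 0.3] disp tcp [[-45.   13.9]]
yaw 100.25970232696021 tool z [-0.  0. -1.]
12.3 [ 0.43646125 -0.09359471 -0.01189752] [0.06934452 0.61645947 0.30048852]
```

View pics/look_10.png

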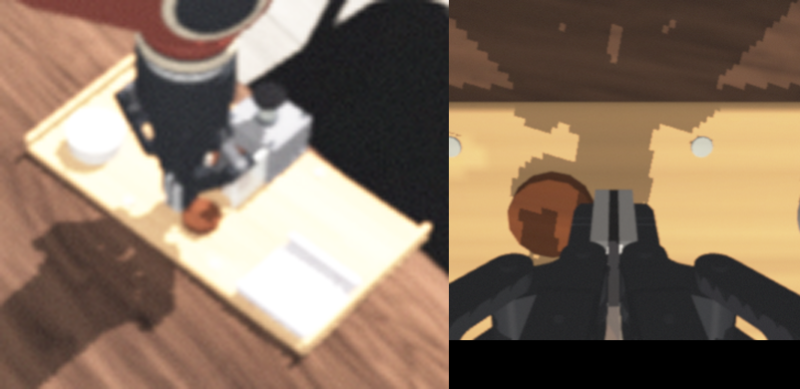

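The blank is in contact and moving. Continuing slowly, checking its line.

```bash
python3 -m handwheel '[{"dx":-0.006,"dy":0,"dz":0,"ax":0,"ay":0,"az":0},{"dx":-0.012,"dy":0,"dz":0,"ax":0,"ay":0,"az":0},{"dx":-0.018,"dy":0,"dz":0,"ax":0,"ay":0,"az":0},{"dx":-0.024,"dy":0,"dz":0,"ax":0,"ay":0,"az":0},{"dx":-0.03,"dy":0,"dz":0,"ax":0,"ay":0,"az":0}]'
python3 pos.py; python3 look.py 11
python3 - <<'E'
from meas import *
f=dict(np.load("/tmp/wrist_11.npz")); cv2.imwrite("pics/wrist_11.png",f["image"])
p,r,e=blank(f,(180,260,300,360)); print("blank",r,dloc(p),e[1])
E
```

```text
time: 13.02
tool_pos: [0.4418, -0.1232, -0.0119]
tool_rot: [-0.0, 0.641, 0.768, -0.0]
contact_force: [-0.3, -0.0, 0.3]
gripper_width: 0.002
13.025 [ 0.4418 -0.1232 -0.0119] [-0.3 -0.   0.3] disp tcp [[-45.  -16.2]]
yaw 100.26077712578704 tool z [-0.  0. -1.]
13.025 [ 0.44183197 -0.1232181  -0.01190547] [-0.32095674 -0.039821    0.32100326]
blank 17.181198120117188 [[-46.51776289 -39.65418519]] (25.628509521484375, 35.629356384277344)
```

View pics/wrist_11.png

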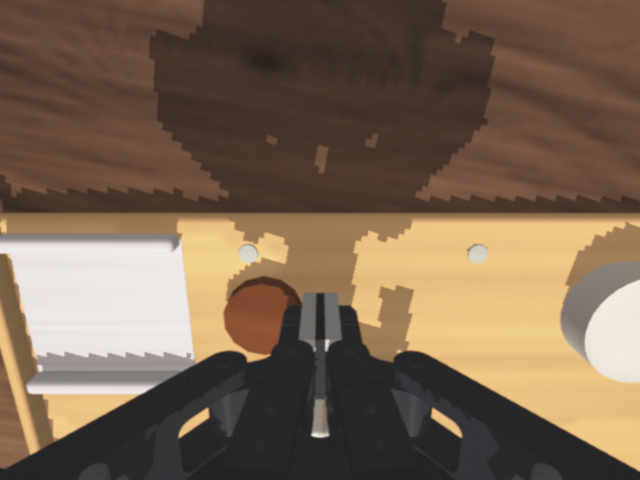

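The blank at (262,317) lines up with the middle of the lane. Pushing on.

```bash
python3 -m handwheel '[{"dx":-0.006,"dy":0,"dz":0,"ax":0,"ay":0,"az":0},{"dx":-0.012,"dy":0,"dz":0,"ax":0,"ay":0,"az":0},{"dx":-0.018,"dy":0,"dz":0,"ax":0,"ay":0,"az":0},{"dx":-0.024,"dy":0,"dz":0,"ax":0,"ay":0,"az":0},{"dx":-0.03,"dy":0,"dz":0,"ax":0,"ay":0,"az":0}]'
python3 pos.py; python3 look.py 12
python3 - <<'E'
from meas import *
f=dict(np.load("/tmp/wrist_12.npz")); cv2.imwrite("pics/wrist_12.png",f["image"])
p,r,e=blank(f,(180,260,300,360)); print("blank",r,dloc(p),e[1])
E
```

```text
time: 13.75
tool_pos: [0.4472, -0.1527, -0.0119]
tool_rot: [-0.0, 0.641, 0.768, -0.0]
contact_force: [0.5, 0.4, -1.1]
gripper_width: -0.001
13.75 [ 0.4472 -0.1527 -0.0119] [ 0.5  0.4 -1.1] disp tcp [[-45.  -46.2]]
yaw 100.26127286117335 tool z [-0. -0. -1.]
13.75 [ 0.4471886  -0.15272699 -0.01189415] [ 0.51521496  0.39052459 -1.09525221]
blank 17.071395874023438 [[-46.43358055 -69.14270404]] (25.273250579833984, 35.324344635009766)
```

View pics/wrist_12.png

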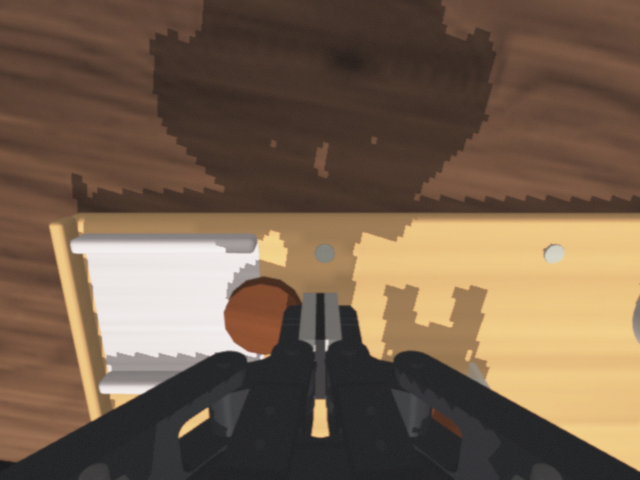

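The blank is entering the lane mouth, centred between the rails at about y 240 and 383 px. About 30 mm more, slowing at the end, then back off.

```bash
python3 -m handwheel '[{"dx":-0.007,"dy":0,"dz":0,"ax":0,"ay":0,"az":0},{"dx":-0.014,"dy":0,"dz":0,"ax":0,"ay":0,"az":0},{"dx":-0.021,"dy":0,"dz":0,"ax":0,"ay":0,"az":0},{"dx":-0.027,"dy":0,"dz":0,"ax":0,"ay":0,"az":0},{"dx":-0.03,"dy":0,"dz":0,"ax":0,"ay":0,"az":0}]'
python3 -m handwheel '[{"dx":-0.002,"dy":0,"dz":0,"ax":0,"ay":0,"az":0},{"dx":-0.002,"dy":0,"dz":0,"ax":0,"ay":0,"az":0}]'
python3 pos.py; python3 look.py 13
python3 - <<'E'
from meas import *
f=dict(np.load("/tmp/wrist_13.npz")); cv2.imwrite("pics/wrist_13.png",f["image"])
E
```

```text
time: 14.48
tool_pos: [0.4525, -0.1823, -0.0119]
tool_rot: [-0.0, 0.641, 0.767, 0.0]
contact_force: [-0.2, 0.6, 0.2]
gripper_width: -0.003
time: 14.72
tool_pos: [0.4528, -0.1838, -0.0119]
tool_rot: [0.0, 0.641, 0.768, -0.0]
contact_force: [-0.3, -0.5, -0.3]
gripper_width: 0.003
14.725 [ 0.4528 -0.1838 -0.0119] [-0.3 -0.5 -0.3] disp tcp [[-45.  -77.8]]
yaw 100.26435787815973 tool z [ 0. -0. -1.]
14.725 [ 0.45282278 -0.18383161 -0.01188817] [-0.27939712 -0.54644727 -0.28781552]
```

View pics/wrist_13.png

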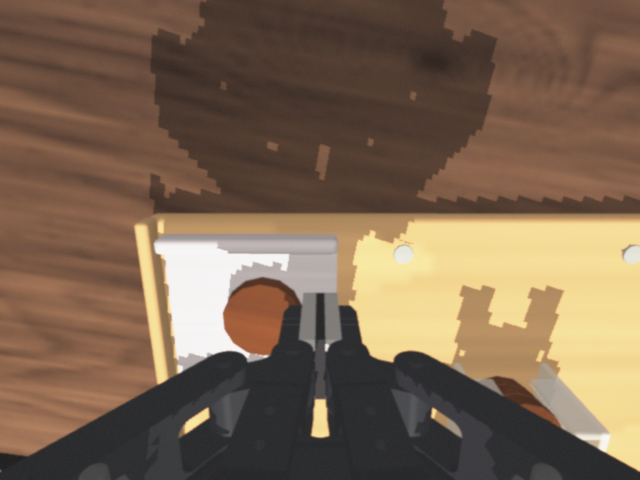

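The blank at (262,317) lies between the rails, clear of the rim. Backing off, then rising straight up.

```bash
python3 -m handwheel '[{"dx":0.005,"dy":0,"dz":0,"ax":0,"ay":0,"az":0},{"dx":0.012,"dy":0,"dz":0,"ax":0,"ay":0,"az":0},{"dx":0.012,"dy":0,"dz":-0.02,"ax":0,"ay":0,"az":0},{"dx":0.012,"dy":0,"dz":-0.06,"ax":0,"ay":0,"az":0},{"dx":0.012,"dy":0,"dz":-0.12,"ax":0,"ay":0,"az":0}]'
python3 -m handwheel '[{"dx":0.02,"dy":0,"dz":-0.05,"ax":0,"ay":0,"az":0},{"dx":0.05,"dy":0,"dz":-0.1,"ax":0,"ay":0,"az":0},{"dx":0.08,"dy":0,"dz":-0.1,"ax":0,"ay":0,"az":0},{"dx":0.08,"dy":0,"dz":-0.1,"ax":0,"ay":0,"az":0}]'
python3 pos.py; python3 - <<'E'
from plant import manip
from meas import *
for n in ("wrist","top","scene"):
    f=manip.grab_frame(n); np.savez(f"/tmp/{n}_14.npz",**f); cv2.imwrite(f"pics/{n}_14.png",f["image"])
E
```

```text
time: 15.45
tool_pos: [0.4489, -0.1704, 0.1072]
tool_rot: [-0.002, 0.641, 0.768, -0.0]
contact_force: [1.3, -0.7, 0.1]
gripper_width: 0.001
time: 15.95
tool_pos: [0.4364, -0.0918, 0.2088]
tool_rot: [0.001, 0.64, 0.768, 0.0]
contact_force: [0.7, 0.1, -0.4]
gripper_width: -0.006
15.95 [ 0.4364 -0.0918  0.2088] [ 0.7  0.1 -0.4] disp tcp [[-44.7  15.7]]
yaw 100.43795822690842 tool z [ 0.002 -0.001 -1.   ]
```

View pics/wrist_14.png

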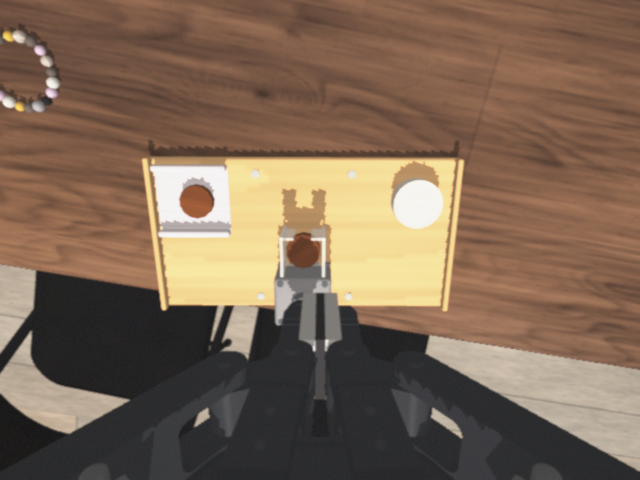

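View pics/scene_14.png

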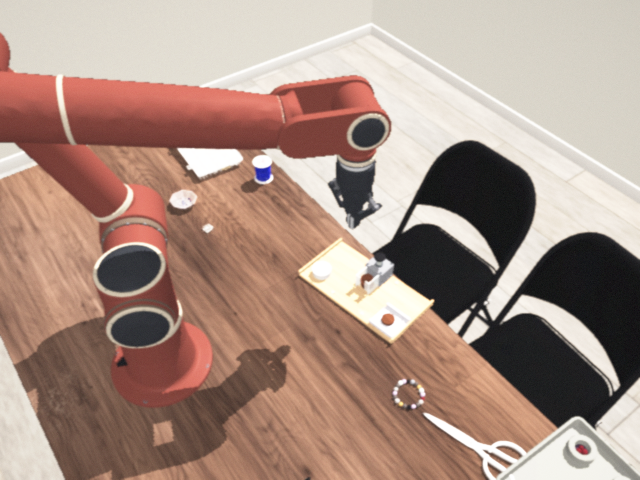

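```bash
python3 - <<'E'
from meas import *
f=dict(np.load("/tmp/wrist_14.npz"))
p,r,e=blank(f,(165,175,225,225)); print("blank",r,dloc(p),dloc(np.array(e[0])/1000))
print("lane",dloc(onplane(f,[[152,166],[226,166],[230,233],[161,234]],.018)).round(1).tolist())
print("jar",dloc(onplane(f,[[417,204]],.025)).round(1))
for n in ("top","scene"):
    a=dict(np.load(f"/tmp/{n}_0.npz"))["image"]; b=dict(np.load(f"/tmp/{n}_14.npz"))["image"]; d=cv2.absdiff(a,b).max(2)
    for nm,(x0,y0,x1,y1) in ({"spool":(128,212,162,245),"beads":(448,265,486,305)} if n=="top" else {"spool":(250,154,276,186),"beads":(388,375,430,413),"jar":(305,255,335,283),"cap":(366,250,396,275)}).items():
        print(n,nm,"changed px",(d[y0:y1,x0:x1]>40).sum())
E
```

```text
blank 15.637643814086914 [[ -45.16853878 -100.3919624 ]] [[ -45.01330862 -100.3505539 ]]
lane [[-77.6, -136.5], [-77.8, -69.8], [-14.8, -70.3], [-13.5, -136.0]]
jar [[-45.1 103.4]]
top spool changed px 0
top beads changed px 0
scene spool changed px 0
scene beads changed px 0
scene jar changed px 0
scene cap changed px 14
```

The blank spans y −116 to −84 mm, inside the lane's −136 to −70 mm, and it is centred between the rails. Handing in.

```bash
python3 -c "
from plant import manip
print(manip.job_done())"
```

```text
the job is handed in; nothing more can be done
None
```

The job is done and handed in at about 16 s of robot time. I pressed the plunger once, slowly, to its hard stop and let it come back up, and one blank slid out. I then pushed that blank sideways with the closed fingertip until it lay between the rails.

**Last checks**
- **Blank:** its centre is at about (−45, −100) mm in the dispenser frame, so it spans y −116 to −84. The lane runs from y −136 to −70. It sits midway between the rails, about 14 mm inside the lane mouth and about 20 mm clear of the end rim.
- **Dispenser:** the plunger is back up. Only one blank came out, and I saw the rest of the stack still in the magazine but did not count it.
- **Other objects:** before-and-after pictures show no change at the jar, the spool or the beads.
- **Robot:** the gripper is clear above the board, touching nothing. The highest force I saw was about 24 N (20.5 N of it vertical), at the plunger's hard stop.

**What disagreed**
- **Fingertip:** the real fingertip is about 23 mm short of the reported TCP. I found this from depth readings and contact force, and I allowed for it in the push height.
- **Scene camera:** it placed the ejected blank about 6 mm away from the wrist camera's reading. I used the wrist view, which agreed with the lane and magazine positions.
- **Gripper direction:** the gripper's knuckles would have come too close to the magazine, so I turned the tool 90° before pushing.

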